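# Inch the potter's wheel from its console

## Robot

A 6-joint arm with a two-finger parallel gripper is mounted at the origin on the work surface. World frame = base frame: x ahead of the robot, y to its left, z up, the work surface at z = 0. Lengths are in mm, angles in rad, forces in N, time in s.
With the tool pointing down it reaches from about 275 to 750 mm from the base axis. Payload 10.2 kg.
Tool frame: the origin (TCP) lies midway between the tips of the shut fingers; the grasp point (between the pads) lies grip_depth behind it (grip_depth is the distance from the TCP to the grasp point, in mm); z points along the fingers, y is the line along which they close (so a half turn about z gives the same grasp; the last joint's range is limited). The gripper opens to 85 mm and grips with 20 to 120 N. Pads are 22 mm wide; open, the fingers measure 114 mm over their backs; the gripper's body (76 mm by 85 mm) begins 54 mm behind the grasp point. The pads swing forward as they close: fully open they stand 13 mm farther back than shut.
Start: joints at [-1.483, 0.313, 1.498, -0, 1.331, -0.223], TCP at [160.543, -499.857, 231.294] pointing down, gripper open.
Joint ranges: [-2.94, 2.94], [-0.97, 2.17], [0.19, 2.56], [-1.23, 4.37], [0.02, 3.11], [-2.88, 2.88]. Speed limits (rad/s): [2.39, 2.39, 3.01, 3.14, 3.14, 3.14].

## Interface

Orientations are given as a unit quaternion [w, x, y, z].
In Python, from rig import * gives the robot as it stands.
- The arm moves only by the tool servo_tool, never from a script. Its argument "commands" is a list of rows, each a list of 3 entries, a list of its own where there are three numbers: the gripper command: -1 is fully open, 1 is shut, values between are in proportion, then the shift along the tool's x, y, z in m, then the turn, a rotation vector about the tool's x, y, z in units of 6 degrees (1.0 is 6 degrees). In form: [[grip, [dx, dy, dz], [ax, ay, az]], ...]. A call has 1 to 10 rows; each row shifts and turns the commanded pose from where the row before left it, along the tool's axes as they then stand; what a row does not reach is not made up. A row lasts 1/12 s, in which the tool goes at most 41.7 mm and 7.16 degrees, less where a joint would pass 70% of its speed; a pose out of reach is approached as far as the arm can. A call is refused whole if a number of a shift passes 0.0417 or a number of a turn 1, either way. A call with a gripper value outside its range is refused whole. The fingers move at their own pace and stop on an object; "squeeze" is the grip in N (left out, the last holds). Time passes only in rows, so rows that do not move let the fingers close. It gives the time, the measured TCP pose, the force, the opening and the grip force at its end, in the units of the state.
- sense(): the state, without advancing time (a new reading comes with each control period).
- capture(name): name is "scene" or "top" or "wrist"; returns a dict with "pixels" (400x640x3 uint8, red, green, blue), "z_map" (400x640 float32, mm along the optical axis (not along the pixel's ray), 0 where there is no reading), "fx", "fy", "cx", "cy" (pixels), "rvec" (rotation vector, rad) and "tvec" (3), from world to camera coordinates, as OpenCV has them; the wrist camera has in their place "T_tool_cam" (4x4, takes a point from camera to tool coordinates, whose origin is the TCP and whose axes are the flange's). Camera axes: x right, y down, z forward; pixel columns grow to the right and rows downward; lengths in mm; the calibration is good to about 2 mm. A picture is of the moment at which its call begins: read the wrist's pose just before it.
- finish_job(): hands the job in; it is judged then, once.
The state is a dict: "time_s": time; "joints": joint angles; "dq": joint speeds; "tau": joint torques, N m; "eef_pos": TCP position; "ee_rot": TCP orientation; "force": force on the tool from outside, world axes, zero at the start; "wrist_torque": the same for the moment, N m; "grip_width": opening from 0.0 (shut) to 1.0 (fully open); "grip_force": force on a finger pad.
Only numpy, scipy, OpenCV 4.12 (cv2) and the standard library are available. Lean on these libraries where they do the work, as an engineer would, in place of code of your own. Each camera call takes 0.05 s, during which the arm holds its last target. There are 200 camera calls.

## Task

Bring the potter's wheel to life from the grey console, with a fingertip and in this order: tip the wide rocker right over by pressing its raised end down, then push the square key fully down so that it stays there, and last press the large round button fully down and keep it down: finish while still holding it. Leave the narrow rocker as it is and do not push about or lift the clay mug, bowl or little cup.

Things in the scene. Friction and masses are not known exactly. Their poses are not given: they have to be found in the camera images.
- console: Fixed grey metal control box, 260 (its x) x 220 (its y) x 60 mm high; origin at the centre of its underside, yaw up to 0.4 rad. Its flat top (60 mm above the bench) carries four switches with white caps on black bases, two by two, about 100 (x) by 110 mm (y) apart, lined up with the console's x and y; which switch sits at which place varies.
- mains (a joint): Wide rocker, rad: about 0 = off (end toward the console's -x raised), 0.44 = fully over, on. Cap 64 mm long (console x), 34 wide, 10 thick, slightly V-shaped (each half rises 0.1 rad outward); hinge along y at its middle, 16 mm above the console top; 0.06 N m friction, stays where left. The end's top is 31 mm above the console top when off, 17 mm when on. Base 74 x 48 x 6 mm.
- mains_raised (a point): Place to press: on the top face of the wide rocker's raised half, centred across, 22 mm from the hinge toward the console's -x. Moves with the rocker. A fingertip pressing here straight down is about 20 mm above the console top when the rocker is fully on (the tip's edge nearest the hinge touches).
- enable (a joint): Square key, m: 0 = up, 0.008 = fully down. Latching: it slides straight down against about 4 N of friction and stays where it is left.
- enable_top (a point): Centre of the square key's flat top, 30 x 30 mm; 24 mm above the console top when up, 16 mm when fully down. Black base 44 x 44 x 8 mm.
- run (a joint): Large round button, m: 0 = up, 0.007 = fully down. A spring pushes it up: about 2 N to start it, 6 N to keep it fully down; it comes up when let go.
- run_top (a point): Centre of the round button's flat top, 44 mm diameter; 23 mm above the console top when up, 16 mm when fully down. Black round base 60 mm diameter, 12 mm high.
- direction (a joint): Narrow rocker, to be left alone, rad: starts at 0.36 to 0.44. Same build as the wide one but its cap is 44 mm long and only 16 mm wide, about 27 mm above the console top at most.
- direction_end (a point): Point on the narrow rocker's top face, 15 mm from its hinge toward the console's -x (on the half that starts low). Marks where that rocker is.
- mug: Loose clay mug on the bench on the console's +y side, 76 mm wide, 85 mm high, handle at its own +y; origin at the centre of its underside. Not to be disturbed.
- bowl: Loose clay bowl on the bench on the console's -y side, 100 mm wide, 55 mm high; origin at the centre of its underside. Not to be disturbed.
- cup: Loose little clay cup standing on the console's top near its far (+x) edge, 40 mm wide, 42 mm high; origin at the centre of its underside. Not to be disturbed.

How it is judged (in metres and radians):
On the way, in this order (a step that is already met when the one before it is completed fails the run):
1. the wide rocker is tipped over to on (value of joint mains above 0.38 rad), for 0.1 s.
2. the square key is fully down (value of joint enable above 0.0065 m), for 0.1 s.
3. the round button is held fully down (value of joint run above 0.0055 m), for 0.3 s.
At the end, for the whole second after the job is handed in: The wide rocker is on (joint above 0.38 rad), the square key down (at least 6.5 of 8 mm), and the fingers still hold the round button down (at least 5.5 of 7 mm); the narrow rocker is as it was, and mug, bowl and cup stand within 30 mm of where they were (value of joint mains above 0.38 rad and value of joint enable above 0.0065 m and value of joint run above 0.0055 m and contact force between the fingers and run above 1 N and value of joint direction above 0.3 rad and distance of each of mug, bowl, cup from where it was at the start of the episode below 0.03 m); the arm keeps its last pose, push and grip.
It fails at once if the square key is pressed (over 4 mm) while the wide rocker is not yet on (value of joint enable above 0.004 m and value of joint mains below 0.3 rad).
It fails at once if the round button is pressed (over 3.5 mm) before the wide rocker is on and the square key is down (value of joint run above 0.0035 m and (value of joint mains below 0.3 rad or value of joint enable below 0.005 m)).
It fails at once if the narrow rocker is moved (value of joint direction below 0.25 rad).
It fails at once if mug, bowl or cup is pushed about or knocked over (distance of any of mug, bowl, cup from where it was at the start of the episode above 0.03 m or angle between any of mug, bowl, cup's own z axis and vertical above 0.35 rad).
It fails at once if mug, bowl or cup is lifted (height (world z) of any of mug, bowl above 0.02 m or height (world z) of cup above 0.08 m).
It also fails if it takes over 42 s, if anything falls off the work surface, if the arm or the gripper's body presses on something with over 40 N, if the wrist force passes 120 N, or if a joint passes its speed limit or range.

## Working session

There is one attempt and no reset: what is moved stays moved. The work goes in short steps, Python scripts to look and compute and a tool call to move; the robot and the scene stay as the last step left them, time stands still between calls to the robot, and variables do not carry over. Pictures are saved under pics/ and viewed, at most 10 in all, crops included, and the job is handed in when it is done.

Besides the shell and the picture viewer there is one more tool, called after "Call:" as name(argument=value, ...), one argument or row to a line, values as JSON. servo_tool: Moves the arm, as the interface text tells. Its arguments: {"type":"object","properties":{"commands":{"type":"array"},"squeeze":{"type":"number"}},"required":["commands"]}

```bash
mkdir -p pics; cat > h.py <<'E'
from rig import *
import numpy as np, cv2
def cam(n):
    c=capture(n); K=np.array([[c['fx'],0,c['cx']],[0,c['fy'],c['cy']],[0,0,1.]])
    R=cv2.Rodrigues(np.array(c['rvec'],float))[0]; t=np.array(c['tvec'],float).ravel()
    return c,K,R,t
def cloud(c,K,R,t):
    z=c['z_map'].astype(float); v,u=np.mgrid[:z.shape[0],:z.shape[1]]
    P=np.stack([(u-K[0,2])/K[0,0]*z,(v-K[1,2])/K[1,1]*z,z],-1)
    W=(P-t)@R; W[z==0]=np.nan
    return W
E
python3 - <<'E'
from h import *
s=sense(); print(s['time_s'],s['eef_pos'],s['ee_rot'],s['grip_width'])
for n in ['top','scene']:
    c,K,R,t=cam(n); cv2.imwrite(f'pics/{n}0.png',c['pixels'][:,:,::-1]); np.savez(f'{n}0.npz',W=cloud(c,K,R,t),p=c['pixels'],K=K,R=R,t=t)
    print(n,-R.T@t)
E
```

```text
0.0 [ 160.51560085 -499.56939831  230.71404197] [-6.74012960e-04  9.87948958e-01  1.54778554e-01  2.81637595e-05] 0.9969053138270348
top [522.26271011 -29.73976654 802.79466727]
scene [1304.61231542 -202.14233931  596.75061599]
```

View pics/top0.png

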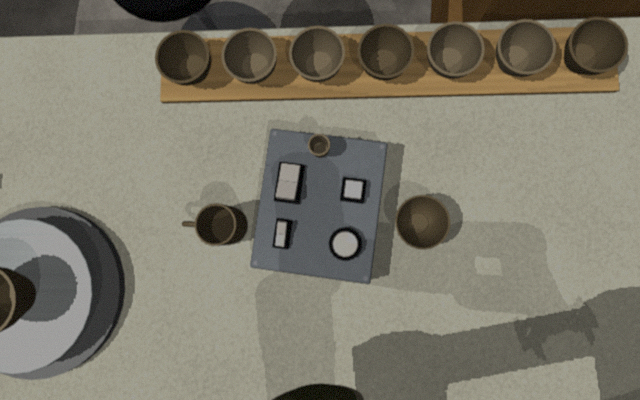

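View pics/scene0.png

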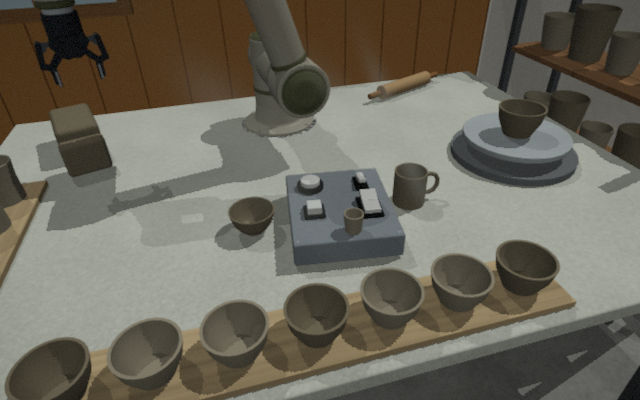

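The top view has +x up and +y left. It shows the wide rocker at (289,182), narrow rocker at (282,234), square key at (353,189), round button at (345,243) and cup at (319,145). The scene view agrees. Next I measure the caps and the console outline.

```bash
python3 - <<'E'
from h import *
def ray(K,R,t,uv,z):
    d=R.T@np.linalg.solve(K,[uv[0],uv[1],1.]); C=-R.T@t; return C+d*(z-C[2])/d[2]
seeds={'top':dict(mains=(289,182),narrow=(282,234),key=(353,189),run=(345,243)),'scene':dict(mains=(370,200),narrow=(361,178),key=(314,208),run=(310,182))}
H=dict(mains=82,narrow=80,key=84,run=83)
for n in ['top','scene']:
    d=np.load(n+'0.npz'); p=d['p'];W=d['W'];K,R,t=d['K'],d['R'],d['t']
    hsv=cv2.cvtColor(p,cv2.COLOR_RGB2HSV)
    m=((p.min(2)>110)).astype(np.uint8)
    k,lab,st,ce=cv2.connectedComponentsWithStats(m)
    for q,(u,v) in seeds[n].items():
        l=lab[v,u]; w=W[lab==l]
        print(n,q,p[v,u],l,st[l],ce[l].round(1),'ray',ray(K,R,t,ce[l],H[q]).round(1),'depth med',np.nanmedian(w,0).round(1),'zrange',np.nanpercentile(w[:,2],[5,95]).round(1))
        if n=='top': print('   rect',cv2.minAreaRect(np.nan_to_num(w[:,:2]).astype(np.float32)))
    if n=='top':
        mm=(abs(W[...,2]-60)<6)&(np.hypot(W[...,0]-520,W[...,1])<230)
        mm=cv2.morphologyEx(mm.astype(np.uint8),cv2.MORPH_CLOSE,np.ones((25,25)))
        cs=max(cv2.findContours(mm,0,2)[0],key=cv2.contourArea)[:,0]
        print('console',cv2.minAreaRect(np.array([ray(K,R,t,c,60)[:2] for c in cs],np.float32)), 'z',np.nanmedian(W[205:215,310:325,2]))
        print('bench z',np.nanmedian(W[300:330,150:220,2]), 'cup',ray(K,R,t,(319,145),102),'bowl',ray(K,R,t,(423,221),55),'mug',ray(K,R,t,(217,224),85))
E
```

```text
top mains [150 146 141] 22 [276 164  23  35 612] [287.4 180.9] ray [618.9  80.6  82. ] depth med [618.9  80.4  81.5] zrange [77.9 88.6]
   rect ((324.52362060546875, 52.609527587890625), (656.120849609375, 42.88072204589844), 5.4690446853637695)
top narrow [143 141 133] 24 [275 222  11  25 199] [280.2 233.8] ray [525.2  93.7  80. ] depth med [524.9  93.2  81.1] zrange [78.  86.7]
   rect ((271.9461364746094, 54.348663330078125), (554.1183471679688, 24.22295379638672), 8.79865550994873)
top key [162 162 160] 23 [344 180  18  19 273] [352.9 189. ] ray [602.3 -35.7  84. ] depth med [602.4 -35.8  84. ] zrange [81.7 85.8]
   rect ((310.4435729980469, -11.099689483642578), (29.331899642944336, 620.591064453125), 85.24626159667969)
top run [164 159 150] 25 [333 232  24  25 462] [344.7 243.7] ray [506.8 -19.9  83. ] depth med [506.4 -20.3  82.8] zrange [80.8 84.7]
   rect ((263.47772216796875, -15.63902473449707), (40.2856330871582, 527.3839111328125), 89.09418487548828)
console ((576.2354125976562, 16.716094970703125), (412.115234375, 258.4880676269531), 81.7181167602539) z 59.9906462869191
bench z -0.13896180030684072 cup [678.31117238  22.16111154 102.        ] bowl [ 545.48032755 -161.43219208   55.        ] mug [543.70948709 205.43960259  85.        ]
scene mains [154 155 151] 68 [360 188  22  23 371] [369.9 199. ] ray [620.5  80.4  82. ] depth med [620.   79.7  82.2] zrange [77.7 89. ]
scene narrow [156 158 153] 2 [    0    72   640   328 78230] [330.4 233.4] ray [701.6 -29.4  80. ] depth med [622.4  92.    1. ] zrange [-0.9  4.2]
scene key [141 142 139] 69 [290 194  32  19 312] [305.2 202.3] ray [594.9 -52.   84. ] depth med [575.1 -47.5  62.2] zrange [59.8 85.9]
scene run [159 161 157] 2 [    0    72   640   328 78230] [330.4 233.4] ray [705.1 -30.4  83. ] depth med [622.4  92.    1. ] zrange [-0.9  4.2]
```

Yaw comes to about -0.15 rad, and the spacing, heights and console z (60.0) all fit the given sizes. I shut the fingers and travel high to above the raised end of the mains rocker, about (597, 84).

Call:
servo_tool(
  commands=[
    [1,[0.0297,-0.0211,0],[0,0,0]],
    [1,[0.0297,-0.0211,0],[0,0,0]],
    [1,[0.0297,-0.0211,0],[0,0,0]],
    [1,[0.0297,-0.0211,0],[0,0,0]],
    [1,[0.0297,-0.0211,0],[0,0,0]],
    [1,[0.0297,-0.0211,0],[0,0,0]],
    [1,[0.0297,-0.0211,0],[0,0,0]],
    [1,[0.0297,-0.0211,0],[0,0,0]],
    [1,[0.0297,-0.0211,0],[0,0,0]],
    [1,[0.0297,-0.0211,0],[0,0,0]],
  ],
  squeeze=40,
)

```text
time_s: 0.93
eef_pos: [379.4, -206.4, 231.2]
ee_rot: [-0.0, 0.988, 0.155, -0.0]
force: [0.4, -0.8, -0.6]
grip_width: -0.003
grip_force: 0.0
```

Call:
servo_tool(
  commands=[
    [1,[0.0297,-0.0211,0],[0,0,0]],
    [1,[0.0297,-0.0211,0],[0,0,0]],
    [1,[0.0297,-0.0211,0],[0,0,0]],
    [1,[0.0297,-0.0211,0],[0,0,0]],
    [1,[0.0297,-0.0211,0],[0,0,0]],
    [1,[0.0297,-0.0211,0],[0,0,0]],
    [1,[0.0297,-0.0211,0],[0,0,0]],
    [1,[0.0297,-0.0211,0],[0,0,0]],
    [1,[0.0297,-0.0211,0],[0,0,0]],
    [1,[0.0297,-0.0211,0],[0,0,0]],
  ],
)

```text
time_s: 1.77
eef_pos: [597.7, 85.4, 230.9]
ee_rot: [-0.0, 0.988, 0.155, -0.0]
force: [0.0, -0.5, -0.2]
grip_width: -0.001
grip_force: 0.0
```

Call:
servo_tool(
  commands=[
    [1,[0,0,0],[0,0,0.88]],
    [1,[0,0,0],[0,0,0.88]],
    [1,[0,0,0],[0,0,0.88]],
    [1,[0,0,0],[0,0,0.88]],
    [1,[0,0,0],[0,0,0.88]],
    [1,[0,0,0],[0,0,0]],
    [1,[0,0,0],[0,0,0]],
  ],
)

```text
time_s: 2.35
eef_pos: [596.9, 83.6, 231.0]
ee_rot: [0.0, 0.997, -0.074, -0.0]
force: [0.5, -0.1, -0.4]
grip_width: 0.001
grip_force: 0.0
```

```bash
cat >> h.py <<'E'
from scipy.spatial.transform import Rotation as Rn
def wrist():
    s=sense(); c=capture('wrist'); z=c['z_map'].astype(float); v,u=np.mgrid[:400,:640]
    P=np.stack([(u-c['cx'])/c['fx']*z,(v-c['cy'])/c['fy']*z,z],-1)
    T=np.array(c['T_tool_cam']); q=np.array(s['ee_rot']); M=Rn.from_quat(q[[1,2,3,0]]).as_matrix()
    W=(P@T[:3,:3].T+T[:3,3])@M.T+np.array(s['eef_pos']); W[z==0]=np.nan
    return s,c,W
E
python3 - <<'E'
from h import *
s,c,W=wrist(); cv2.imwrite('pics/w1.png',c['pixels'][:,:,::-1])
p=c['pixels']; m=((p.min(2)>120)&(W[...,2]>72)&(W[...,2]<100)).astype(np.uint8)
m=cv2.morphologyEx(m,cv2.MORPH_OPEN,np.ones((5,5)))
k,l,st,ce=cv2.connectedComponentsWithStats(m)
ex=np.array([np.cos(.15),-np.sin(.15)])
for i in range(1,k):
    if st[i,4]<300: continue
    w=W[l==i]; print(ce[i].round(),st[i],np.nanmedian(w,0).round(1),cv2.minAreaRect(w[:,:2].astype(np.float32)),np.nanpercentile(w[:,2],[5,95]).round(1))
    a=(w[:,:2]-np.nanmedian(w[:,:2],0))@ex
    for b in range(-35,36,10):
        q=w[abs(a-b)<5,2]
        if len(q)>20: print('   ',b,np.median(q).round(1))
E
```

```text
[315. 157.] [ 296  121   39   73 2800] [621.3  80.5  80.2] ((621.323486328125, 80.80050659179688), (33.59174346923828, 61.99654006958008), 81.58928680419922) [77.5 87.4]
    -35 87.2
    -25 86.7
    -15 84.1
    -5 81.4
    5 79.5
    15 78.8
    25 78.2
    35 77.7
[449. 157.] [ 430  140   39   34 1167] [605.3 -34.5  82.8] ((605.0597534179688, -35.18419647216797), (30.27235984802246, 29.372655868530273), 80.97712707519531) [81.1 83.9]
    -15 82.5
    -5 82.8
    5 82.7
    15 82.8
[436. 257.] [ 413  237   46   41 1462] [511.1 -19.1  81.7] ((509.8486328125, -19.703163146972656), (43.06435775756836, 42.51005554199219), 60.631263732910156) [80.1 82.9]
    -25 81.3
    -15 81.7
    -5 81.8
    5 81.7
    15 81.6
```

View pics/w1.png

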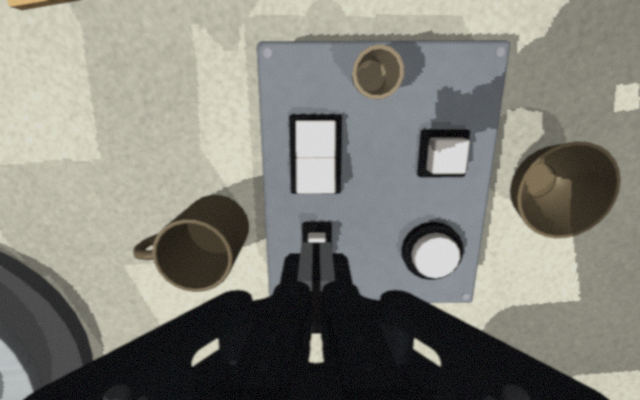

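The wrist view shows all four switches. The wide rocker is at (315,157) with its near half raised, at the console's -x. Positions agree with the top view within about 3 mm, and the tool is over the raised half. I descend.

Call:
servo_tool(
  commands=[
    [1,[0,0,0.03],[0,0,0]],
    [1,[0,0,0.03],[0,0,0]],
    [1,[0,0,0.03],[0,0,0]],
    [1,[0,0,0.03],[0,0,0]],
    [1,[0,0,0.014],[0,0,0]],
    [1,[0,0,0.003],[0,0,0]],
    [1,[0,0,0],[0,0,0]],
  ],
)

```text
time_s: 2.98
eef_pos: [596.8, 83.6, 93.8]
ee_rot: [0.0, 0.997, -0.074, -0.001]
force: [-0.0, -0.2, -0.3]
grip_width: 0.005
grip_force: 0.0
```

Call:
servo_tool(
  commands=[
    [1,[0,0,0.003],[0,0,0]],
    [1,[0,0,0.003],[0,0,0]],
    [1,[0,0,0.003],[0,0,0]],
    [1,[0,0,0.002],[0,0,0]],
    [1,[0,0,0.002],[0,0,0]],
    [1,[0,0,0],[0,0,0]],
  ],
)

```text
time_s: 3.48
eef_pos: [596.9, 83.7, 81.2]
ee_rot: [-0.0, 0.997, -0.075, -0.0]
force: [0.5, -0.6, 0.4]
grip_width: 0.0
grip_force: 0.2
```

Call:
servo_tool(
  commands=[
    [1,[0,0,0.001],[0,0,0]],
    [1,[0,0,0.001],[0,0,0]],
    [1,[0,0,0.001],[0,0,0]],
    [1,[0,0,0],[0,0,0]],
    [1,[0,0,0],[0,0,0]],
  ],
)

```text
time_s: 3.9
eef_pos: [596.7, 83.7, 79.0]
ee_rot: [0.0, 0.997, -0.075, -0.0]
force: [-6.3, 1.1, 8.9]
grip_width: 0.005
grip_force: 4.8
```

Call:
servo_tool(
  commands=[
    [1,[0,0,-0.02],[0,0,0]],
    [1,[0,0,-0.03],[0,0,0]],
    [1,[0,0,-0.03],[0,0,0]],
    [1,[0.0062,0.0292,-0.02],[0,0,0]],
    [1,[0.0062,0.0292,0],[0,0,0]],
    [1,[0.0062,0.0292,0],[0,0,0]],
    [1,[0.0062,0.0292,0],[0,0,0]],
    [1,[0,0,0],[0,0,0]],
    [1,[0,0,0],[0,0,0]],
  ],
)

```text
time_s: 4.65
eef_pos: [604.2, -36.8, 178.0]
ee_rot: [-0.0, 0.997, -0.076, 0.0]
force: [-0.0, 0.9, -0.4]
grip_width: -0.002
grip_force: 0.0
```

```bash
python3 - <<'E'
from h import *
s,c,W=wrist(); cv2.imwrite('pics/w2.png',c['pixels'][:,:,::-1]); print(s['eef_pos'],s['force'])
p=c['pixels']; m=((p.min(2)>115)&(W[...,2]>70)&(W[...,2]<100)).astype(np.uint8)
m=cv2.morphologyEx(m,cv2.MORPH_OPEN,np.ones((5,5)))
k,l,st,ce=cv2.connectedComponentsWithStats(m)
ex=np.array([np.cos(.15),-np.sin(.15)])
for i in range(1,k):
    if st[i,4]<300: continue
    w=W[l==i]; print(ce[i].round(),np.nanmedian(w,0).round(1),cv2.minAreaRect(w[:,:2].astype(np.float32)))
    a=(w[:,:2]-np.array([620,80.7]))@ex
    print([(b,np.median(w[abs(a-b)<5,2]).round(1)) for b in range(-30,31,10) if (abs(a-b)<5).sum()>20])
E
```

```text
[604.17810721 -36.82826712 178.02119506] [-0.00214393  0.90987277 -0.42007607]
[156. 202.] [622.9  79.9  81. ] ((619.9714965820312, 80.54071807861328), (34.61993408203125, 63.51305389404297), 81.85594177246094)
[(-30, np.float64(76.4)), (-20, np.float64(77.6)), (-10, np.float64(78.8)), (0, np.float64(80.2)), (10, np.float64(83.5)), (20, np.float64(86.7)), (30, np.float64(88.5))]
[314. 201.] [606.1 -35.9  82.9] ((605.326171875, -35.58124542236328), (29.80695343017578, 30.086711883544922), 81.85205078125)
[(-10, np.float64(82.8)), (0, np.float64(82.9)), (10, np.float64(82.9)), (20, np.float64(82.6))]
[172. 302.] [539.6  91.3  82.7] ((536.013427734375, 91.86914825439453), (16.27788734436035, 29.517444610595703), 82.22208404541016)
[]
```

View pics/w2.png

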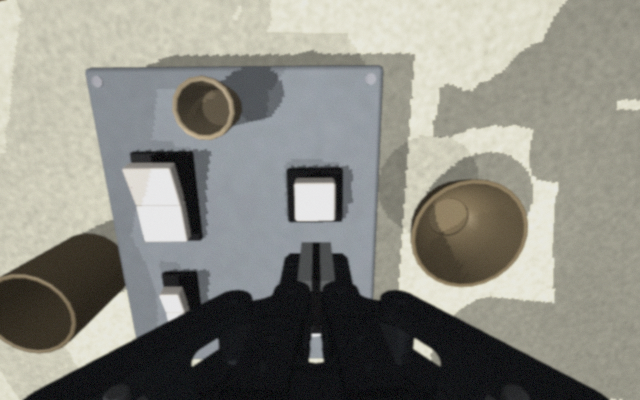

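Rocker slopes have flipped, with the near end now at about 76.5 mm, so mains is on. The key at (314,201) is centred under the tool, so I press it.

Call:
servo_tool(
  commands=[
    [1,[0,0,0.03],[0,0,0]],
    [1,[0,0,0.03],[0,0,0]],
    [1,[0,0,0.02],[0,0,0]],
    [1,[0,0,0.01],[0,0,0]],
    [1,[0,0,0.003],[0,0,0]],
    [1,[0,0,0.003],[0,0,0]],
    [1,[0,0,0.003],[0,0,0]],
    [1,[0,0,0.002],[0,0,0]],
    [1,[0,0,0.001],[0,0,0]],
    [1,[0,0,0],[0,0,0]],
  ],
)

```text
time_s: 5.53
eef_pos: [604.8, -35.5, 77.0]
ee_rot: [0.0, 0.997, -0.075, 0.001]
force: [0.9, 2.6, 3.5]
grip_width: 0.0
grip_force: 1.8
```

Call:
servo_tool(
  commands=[
    [1,[0,0,0.001],[0,0,0]],
    [1,[0,0,0.001],[0,0,0]],
    [1,[0,0,0],[0,0,0]],
    [1,[0,0,0],[0,0,0]],
  ],
)

```text
time_s: 5.87
eef_pos: [604.8, -35.7, 75.8]
ee_rot: [0.0, 0.997, -0.075, 0.001]
force: [-2.0, 3.1, 11.5]
grip_width: -0.001
grip_force: 6.0
```

Call:
servo_tool(
  commands=[
    [1,[0,0,0.001],[0,0,0]],
    [1,[0,0,0],[0,0,0]],
    [1,[0,0,0],[0,0,0]],
  ],
)

```text
time_s: 6.12
eef_pos: [604.8, -35.6, 75.7]
ee_rot: [0.0, 0.997, -0.075, 0.001]
force: [-5.0, 3.2, 19.4]
grip_width: -0.004
grip_force: 9.4
```

The key is at its stop: z did not change while the force rose. Next I move over the round button at about (508.5, -19.7).

Call:
servo_tool(
  commands=[
    [1,[0,0,-0.03],[0,0,0]],
    [1,[0,0,-0.03],[0,0,0]],
    [1,[0,0,-0.03],[0,0,0]],
    [1,[-0.0325,-0.0006,0],[0,0,0]],
    [1,[-0.0325,-0.0006,0],[0,0,0]],
    [1,[-0.0325,-0.0006,0],[0,0,0]],
    [1,[0,0,0],[0,0,0]],
    [1,[0,0,0],[0,0,0]],
  ],
)

```text
time_s: 6.78
eef_pos: [507.0, -19.3, 163.5]
ee_rot: [0.0, 0.997, -0.075, -0.0]
force: [0.4, 0.2, 1.2]
grip_width: 0.0
grip_force: 0.0
```

```bash
python3 - <<'E'
from h import *
s,c,W=wrist(); cv2.imwrite('pics/w3.png',c['pixels'][:,:,::-1]); print(s['eef_pos'],s['force'])
p=c['pixels']; m=((p.min(2)>115)&(W[...,2]>70)&(W[...,2]<100)).astype(np.uint8)
m=cv2.morphologyEx(m,cv2.MORPH_OPEN,np.ones((5,5)))
k,l,st,ce=cv2.connectedComponentsWithStats(m)
for i in range(1,k):
    if st[i,4]<300: continue
    w=W[l==i]; print(ce[i].round(),np.nanmedian(w,0).round(1),cv2.minAreaRect(w[:,:2].astype(np.float32)),np.nanpercentile(w[:,2],[3,97]).round(1))
E
```

```text
[507.02813948 -19.33533609 163.4626406 ] [0.39103283 0.23077007 1.20289686]
[128.  56.] [622.7  80.2  81. ] ((619.9207763671875, 81.03472137451172), (35.083587646484375, 62.726890563964844), 81.41484832763672) [76.1 89.4]
[318.  56.] [605.4 -35.5  74.8] ((604.8709106445312, -35.519996643066406), (29.685714721679688, 29.663005828857422), 81.93695831298828) [73.4 76.1]
[152. 202.] [528.6  92.6  80.5] ((527.5390014648438, 93.11032104492188), (16.944660186767578, 43.236175537109375), 82.02823638916016) [77.4 86.1]
[317. 205.] [510.  -20.4  81.9] ((506.8648681640625, -19.46307373046875), (44.306236267089844, 46.986270904541016), 88.36888885498047) [79.8 83.2]
```

View pics/w3.png

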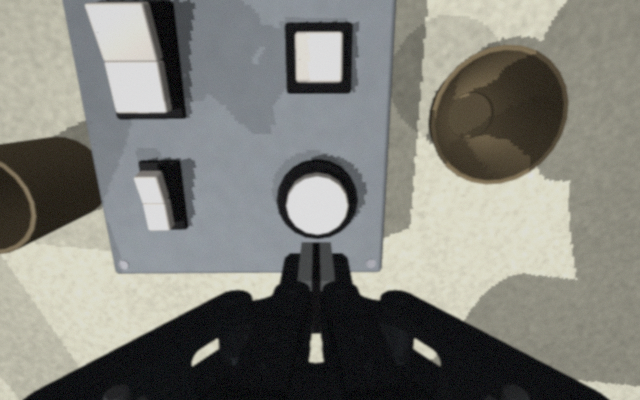

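The key is 8 mm lower and sits at (318,56). The round button at (317,205) is within 2 mm of the tool. I press it and hold.

Call:
servo_tool(
  commands=[
    [1,[0,0,0.03],[0,0,0]],
    [1,[0,0,0.03],[0,0,0]],
    [1,[0,0,0.015],[0,0,0]],
    [1,[0,0,0.004],[0,0,0]],
    [1,[0,0,0.003],[0,0,0]],
    [1,[0,0,0.003],[0,0,0]],
    [1,[0,0,0.003],[0,0,0]],
    [1,[0,0,0],[0,0,0]],
  ],
)

```text
time_s: 7.5
eef_pos: [508.8, -19.6, 76.2]
ee_rot: [0.0, 0.997, -0.075, 0.001]
force: [-1.6, -1.2, 6.3]
grip_width: 0.002
grip_force: 2.8
```

Call:
servo_tool(
  commands=[
    [1,[0,0,0.001],[0,0,0]],
    [1,[0,0,0.001],[0,0,0]],
    [1,[0,0,0],[0,0,0]],
    [1,[0,0,0],[0,0,0]],
    [1,[0,0,0],[0,0,0]],
    [1,[0,0,0],[0,0,0]],
    [1,[0,0,0],[0,0,0]],
  ],
)

```text
time_s: 8.08
eef_pos: [508.9, -19.6, 75.8]
ee_rot: [0.001, 0.997, -0.075, 0.001]
force: [-8.3, 0.4, 19.7]
grip_width: -0.001
grip_force: 9.9
```

```bash
python3 - <<'E'
from h import *
s=sense(); print(s['eef_pos'],s['force']); print(finish_job())
E
```

```text
[508.90312714 -19.60981669  75.82659073] [-8.25023516  0.43404033 19.68781484]
the job is handed in; nothing more can be done
None
```

I handed the job in at about 8 s with the mains rocker on, the square key latched down and the round button held at its stop with about 20 N; the narrow rocker, mug, bowl and cup were not touched, and no verdict was returned.

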